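Close a filter holder and clamp its lid crosswise

TASK

Swing the filter holder's lid shut by its blue bar, then tighten its four quarter-turn clamp screws clockwise in two crosswise passes, always taking the two diagonally opposite screws one after the other: in the first pass turn each only to the half-way mark (yellow dot), and only when all four are half-way turn each fully home to its stop (green dot). Leave the other things on the bench where they are.

Things in the scene. Friction and masses are not known exactly. Their poses are not given: they have to be found in the camera images.
- vessel: Round stainless filter holder, fixed to the bench: 200 mm wide over the flange, 79 mm high, with a hinged aluminium lid. Origin: centre of its underside, on the bench. Its own +x points to the hinge (the far side), -x to the blue handle bar, +y to the left, z up. With the lid shut, the lid's top is 94 mm above the bench (a flat 4 mm boss, 44 mm wide, in its middle).
- hinge (a point): The lid's hinge: middle of the hinge line, which runs along the vessel's y axis; 110 mm along the vessel's +x from its centre, 86 mm above the bench.
- lid (a joint): Opening angle of the lid: 0 shut, 1.0 fully open (rad); it starts partly open, its handle end up. The hinge is stiff: the lid stays where it is left and needs about 1.5 to 5 N at the bar to be pushed down.
- lid_bar (a point): Middle of the lid's handle: a blue round bar, 14 mm thick and 80 mm long, along the vessel's y axis, carried on two arms 20 mm out from the lid's front rim; 226 mm from the hinge line. 2 mm above hinge height (88 mm above the bench) when the lid is shut. It can be pushed down from above with shut fingers, following the hinge's arc.
- screw_a (a joint): Turn of the front left clamp screw (rad), clockwise seen from above: 0 loose (it starts between 0 and 0.3), 0.785 half-way (red end at the yellow dot), 1.57 tight, at its hard stop (red end at the green dot). It stays where it is left; friction torque 0.15 N m. It does not move up or down. Its opposite is screw c.
- screw_a_grip (a point): Grip point of the front left clamp screw, on its axis, at vessel x -47, y +47 mm, 22 mm above the lid's top (116 mm above the bench when shut). The grip is a black bar with one red end, 42 mm long, 12 mm thick, 20 mm tall (from 12 to 32 mm above the lid). The point turns with it: its x axis runs along the bar to the red end (at 0 towards the hinge, at 1.57 towards the vessel's -y), z along the screw's axis.
- screw_b (a joint): Turn of the rear left clamp screw (rad), clockwise seen from above: 0 loose (it starts between 0 and 0.3), 0.785 half-way (red end at the yellow dot), 1.57 tight, at its hard stop (red end at the green dot). It stays where it is left; friction torque 0.15 N m. It does not move up or down. Its opposite is screw d.
- screw_b_grip (a point): Grip point of the rear left clamp screw, on its axis, at vessel x +47, y +47 mm, 22 mm above the lid's top (116 mm above the bench when shut). The grip is a black bar with one red end, 42 mm long, 12 mm thick, 20 mm tall (from 12 to 32 mm above the lid). The point turns with it: its x axis runs along the bar to the red end (at 0 towards the hinge, at 1.57 towards the vessel's -y), z along the screw's axis.
- screw_c (a joint): Turn of the rear right clamp screw (rad), clockwise seen from above: 0 loose (it starts between 0 and 0.3), 0.785 half-way (red end at the yellow dot), 1.57 tight, at its hard stop (red end at the green dot). It stays where it is left; friction torque 0.15 N m. It does not move up or down. Its opposite is screw a.
- screw_c_grip (a point): Grip point of the rear right clamp screw, on its axis, at vessel x +47, y -47 mm, 22 mm above the lid's top (116 mm above the bench when shut). The grip is a black bar with one red end, 42 mm long, 12 mm thick, 20 mm tall (from 12 to 32 mm above the lid). The point turns with it: its x axis runs along the bar to the red end (at 0 towards the hinge, at 1.57 towards the vessel's -y), z along the screw's axis.
- screw_d (a joint): Turn of the front right clamp screw (rad), clockwise seen from above: 0 loose (it starts between 0 and 0.3), 0.785 half-way (red end at the yellow dot), 1.57 tight, at its hard stop (red end at the green dot). It stays where it is left; friction torque 0.15 N m. It does not move up or down. Its opposite is screw b.
- screw_d_grip (a point): Grip point of the front right clamp screw, on its axis, at vessel x -47, y -47 mm, 22 mm above the lid's top (116 mm above the bench when shut). The grip is a black bar with one red end, 42 mm long, 12 mm thick, 20 mm tall (from 12 to 32 mm above the lid). The point turns with it: its x axis runs along the bar to the red end (at 0 towards the hinge, at 1.57 towards the vessel's -y), z along the screw's axis.
- dishes: Bystander, to be left alone. Stack of four petri dishes, 88 mm wide, 62 mm high; near the vessel. Origin: underside, near its middle.
- flask: Bystander, to be left alone. Amber culture flask with a yellow cap, 42 x 80 mm, 142 mm high. Origin: underside, near its middle.
- tip_box: Bystander, to be left alone. Box of yellow pipette tips, 85 x 120 mm, 68 mm high. Origin: underside, near its middle.
- tube_rack: Bystander, to be left alone. Green rack with glass tubes, 100 x 140 mm, 100 mm high over the tubes. Origin: underside, near its middle.
- tube: Bystander, to be left alone. Clear tube with a blue cap lying down, 103 mm long, 35 mm thick; near the vessel. Origin: underside, 18 mm from the cap's end.
- pipette: Bystander, to be left alone. Grey hand pipette lying down, 240 mm long, 26 mm wide. Origin: underside, near its middle.

How it is judged (in metres and radians):
On the way, in this order (a step that is already met when the one before it is completed fails the run):
1. the lid is shut (within 0.05 rad), all screws still loose (below 0.45 rad) (value of joint lid below 0.05 rad and value of joint each of screw_a, screw_b, screw_c, screw_d below 0.45 rad), for 0.2 s.
2. two opposite screws are half-way (0.55 to 1.1 rad), the other two still loose (((value of joint screw_a between 0.55 and 1.1 rad and value of joint screw_c between 0.55 and 1.1 rad and value of joint each of screw_b, screw_d below 0.45 rad) or (value of joint screw_b between 0.55 and 1.1 rad and value of joint screw_d between 0.55 and 1.1 rad and value of joint each of screw_a, screw_c below 0.45 rad))), for 0.1 s.
3. all four screws are half-way (0.55 to 1.1 rad) (value of joint screw_a between 0.55 and 1.1 rad and value of joint screw_b between 0.55 and 1.1 rad and value of joint screw_c between 0.55 and 1.1 rad and value of joint screw_d between 0.55 and 1.1 rad), for 0.1 s.
4. two opposite screws are tight (above 1.42 rad), the other two still below 1.2 rad (((value of joint each of screw_a, screw_c above 1.42 rad and value of joint each of screw_b, screw_d below 1.2 rad) or (value of joint each of screw_b, screw_d above 1.42 rad and value of joint each of screw_a, screw_c below 1.2 rad))), for 0.1 s.
At the end, for the whole second after the job is handed in: The lid is shut (within 0.05 rad) and all four screws are tight (above 1.42 rad, that is within 0.15 rad of the stop) (value of joint lid below 0.05 rad and value of joint each of screw_a, screw_b, screw_c, screw_d above 1.42 rad); the robot touches nothing.
It fails at once if a screw is turned past half-way (above 1.2 rad) while another is still loose (below 0.45 rad) (value of joint any of screw_a, screw_b, screw_c, screw_d above 1.2 rad and value of joint any of screw_a, screw_b, screw_c, screw_d below 0.45 rad).
It fails at once if a screw is tightened (above 0.45 rad) while the lid is open (above 0.12 rad) (value of joint lid above 0.12 rad and value of joint any of screw_a, screw_b, screw_c, screw_d above 0.45 rad).
It fails at once if another thing on the bench is shifted by more than 30 mm (distance of any of dishes, flask, tip_box, tube_rack, tube, pipette from where it was at the start of the episode above 0.03 m).
It also fails if it takes over 72 s, if anything falls off the work surface, if the arm or the gripper's body presses on something with over 40 N, if the wrist force passes 120 N, or if a joint passes its speed limit or range.

ROBOT

A 7-joint arm with a two-finger parallel gripper is mounted at the origin on the work surface. World frame = base frame: x ahead of the robot, y to its left, z up, the work surface at z = 0. Lengths are in m, angles in degrees, forces in N, time in s.
With the tool pointing down it reaches from about 0.425 to 0.825 m from the base axis. Payload 3.6 kg.
Tool frame: the origin (TCP) lies on the centre line of the jaws, within the pads' length; the fingertips stand 25 mm ahead of it and the grasp point (between the pads) lies 6 mm ahead of it; z points along the fingers, y is the direction in which the jaws open and shut (so a half turn about z gives the same grasp; the last joint's range is limited). The gripper opens to 85 mm and grips with 20 to 120 N. Pads are 22 mm wide; open, the fingers measure 114 mm over their backs; the gripper's body (76 mm by 85 mm) begins 54 mm behind the grasp point. The pads swing forward as they close: fully open they stand 13 mm farther back than shut.
Start: joints at [-69.987, 35.231, -0.722, 81.555, 0.464, 63.22, -2.315], TCP at [0.239, 0.605, 0.256] pointing down, gripper open.
Joint ranges: [-178.69, 178.69], [-17.37, 117.87], [-77.05, 75.6], [15.02, 138.74], [-78.02, 258.01], [0.78, 113.62], [-162.83, 162.83]. Speed limits (degrees/s): [159.86, 159.86, 180, 180, 180, 180, 180].

INTERFACE

Orientations are given as [roll, pitch, yaw] about the fixed x, y, z axes, in that order (R = Rz(yaw) Ry(pitch) Rx(roll)).
In Python, from station import env, viewer, job gives the robot as it stands.
- The arm moves only by the tool carry_out, never from a script. Its argument "plan" is a list that holds one entry, the list of rows, each a list of 4 numbers: the shift along the tool's x, y, z in mm, then the turn about the tool's z in degrees. In form: [[[dx, dy, dz, twist], ...]]. A call has 1 to 10 rows; each row is the pose to reach, as a shift and turn from the pose commanded when the call began, along the tool's axes at that moment; what a row does not reach only later rows make up. A row lasts 1/8 s, in which the tool goes at most 62.5 mm and 10.7 degrees, less where a joint would pass 70% of its speed; a pose out of reach is approached as far as the arm can. A call with a gripper value outside its range is refused whole. "grip" is the opening, from 0 (shut) to 1 (fully open), set as the call begins (left out, the last holds). The fingers move at their own pace and stop on an object; the grip force is fixed at half the most. Time passes only in rows, so rows that repeat a pose let the fingers close. It gives the time, the measured TCP pose, the force and the opening at its end, in the units of the state.
- env.observe(): the state, without advancing time (a new reading comes with each control period).
- viewer.grab_frame(name): name is "scene" or "top" or "wrist"; returns a dict with "pixels" (420x560x3 uint8, red, green, blue), "depth" (420x560 float32, m along the optical axis (not along the pixel's ray), 0 where there is no reading), "vfov" (degrees; the focal length in pixels is half the picture's height over the tangent of half this angle, whatever the lens; pixels are square), "cx", "cy" (the principal point, pixels), "k1" (the pictures are not rectified: a ray, as slopes to the right and down, at radius r is drawn at 1 + k1 r^2 times it, then the intrinsics apply), "rvec" (rotation vector, rad) and "tvec" (3), from world to camera coordinates, as OpenCV has them. Camera axes: x right, y down, z forward; pixel columns grow to the right and rows downward; lengths in m; the calibration is good to about 2 mm. A picture is of the moment at which its call begins.
- job.close_job(): hands the job in, once; it reports no verdict.
The state is a dict: "time_s": time; "joint_pos": joint angles; "qd": joint speeds; "joint_torque": joint torques, N m; "position": TCP position; "tool_rot": TCP orientation; "force": force on the tool from outside, world axes, zero at the start; "torque": the same for the moment, N m; "width": finger opening in m.
Only numpy, scipy, OpenCV 4.12 (cv2) and the standard library are available. Lean on these libraries where they do the work, as an engineer would, in place of code of your own. Each camera call takes 0.05 s, during which the arm holds its last target.

## Working session

There is one attempt and no reset: what is moved stays moved. The work goes in short steps, Python scripts to look and compute and a tool call to move; the robot and the scene stay as the last step left them, time stands still between calls to the robot, and variables do not carry over. Pictures are saved under pics/ and viewed, and the job is handed in when it is done.

Besides the shell and the picture viewer there is one more tool, called after ">>>" as name([rows], argument=value, ...), one row to a line, values as JSON. carry_out: Moves the arm, as the interface text tells. Its arguments: {"type":"object","properties":{"plan":{"type":"array","items":{"type":"array","items":{"type":"array","items":{"type":"number"}}}},"grip":{"type":"number"}},"required":["plan"]}

```bash
ls; mkdir -p pics; cat > h.py <<'E'
import numpy as np, cv2
from scipy.spatial.transform import Rotation as R
from station import env, viewer, job
def grab(n,save=None):
    f=viewer.grab_frame(n)
    if save: cv2.imwrite('pics/'+save+'.png',f['pixels'][:,:,::-1])
    return f
def K(f):
    h=f['pixels'].shape[0]; fl=h/2/np.tan(np.radians(f['vfov'])/2); return fl
def ray(f,u,v):
    fl=K(f); x=(u-f['cx'])/fl; y=(v-f['cy'])/fl
    xd,yd=x,y
    for _ in range(20):
        s=1+f['k1']*(x*x+y*y); x,y=xd/s,yd/s
    return np.array([x,y,1.])
def cam(f):
    Rm=cv2.Rodrigues(np.array(f['rvec'],float))[0]; return Rm,np.array(f['tvec'],float).ravel()
def pt_depth(f,u,v):
    d=f['depth'][int(round(v)),int(round(u))]; Rm,t=cam(f); return Rm.T@(ray(f,u,v)*d-t)
def pt_z(f,u,v,z):
    Rm,t=cam(f); c=-Rm.T@t; d=Rm.T@ray(f,u,v); return c+d*(z-c[2])/d[2]
def proj(f,p):
    Rm,t=cam(f); q=Rm@np.array(p,float)+t; x,y=q[:2]/q[2]; s=1+f['k1']*(x*x+y*y); return np.array([x*s*K(f)+f['cx'],y*s*K(f)+f['cy']])
E
python3 - <<'E'
from h import *
for n in ['scene','top','wrist']:
    f=grab(n,n+'0'); print(n,f['vfov'],f['k1'],f['cx'],f['cy'],cam(f)[0].T@-cam(f)[1])
print(env.observe())
E
```

```text
pics
scene 50.76424703013863 -0.13525029518435466 283.98395276469756 206.92817255885495 [1.01854155 0.67069153 0.95346757]
top 42.53721006837744 -0.12260623583890508 278.47028063475375 210.91123540775908 [0.50107165 0.03975923 1.43359277]
wrist 59.5081708925065 -0.012089669007024144 278.2559485661769 214.16306011599602 [0.17525304 0.62982881 0.37289205]
{'time_s': 0.15, 'joint_pos': array([-69.98671344,  35.27692132,  -0.72246622,  81.61924743,
         0.4626876 ,  63.22245842,  -2.3137782 ]), 'qd': array([-0.05025402, -0.12140775,  0.03779712, -0.35317845, -0.03594343,
       -0.03156636, -0.04678512]), 'joint_torque': array([ 7.94325297e-04, -4.69660413e+01,  2.59217955e-01, -1.71249980e+01,
        9.93996888e-03,  7.07143321e-03, -2.66645991e-06]), 'position': array([0.23834396, 0.6041409 , 0.25540543]), 'tool_rot': array([-1.79884200e+02,  8.48176299e-05,  1.58472041e+02]), 'force': array([-0.33894412,  0.11125912,  0.13728567]), 'torque': array([-0.02005453, -0.03314013,  0.00483691]), 'width': 0.08532761157024712}
```

View pics/top0.png

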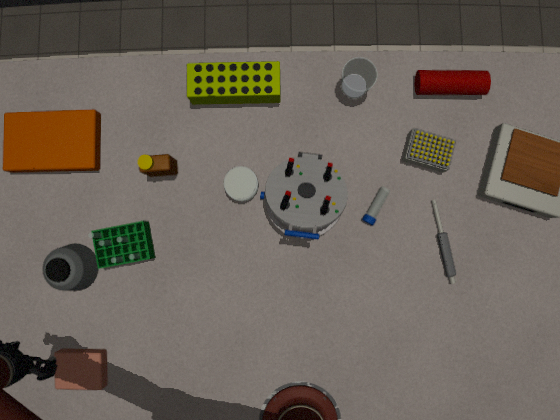

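View pics/scene0.png

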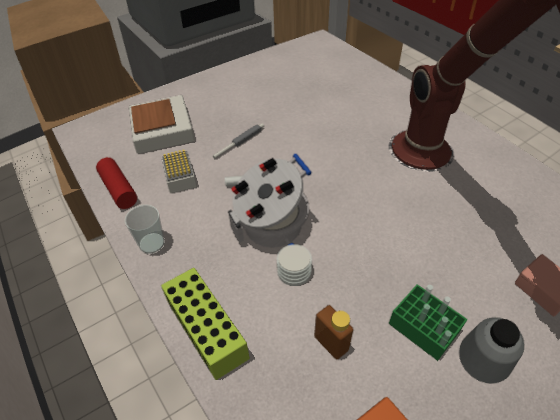

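```bash
python3 - <<'E'
from h import *
f=grab('top')
im=f['pixels'][:,:,::-1]
cv2.imwrite('pics/topz.png',cv2.resize(im[140:250,240:360+15],None,fx=5.5,fy=5.5,interpolation=cv2.INTER_CUBIC))
hsv=cv2.cvtColor(f['pixels'],cv2.COLOR_RGB2HSV)
m=((hsv[...,0]>100)&(hsv[...,0]<125)&(hsv[...,1]>150)).astype(np.uint8)
n,l,s,c=cv2.connectedComponentsWithStats(m)
for i in range(1,n):
    if s[i,4]>8: print(s[i],c[i],pt_depth(f,*c[i]))
r=(((hsv[...,0]<8)|(hsv[...,0]>172))&(hsv[...,1]>150)).astype(np.uint8); r[:150]=0;r[220:]=0;r[:,:260]=0;r[:,360:]=0
n,l,s,c=cv2.connectedComponentsWithStats(r)
for i in range(1,n):
    if s[i,4]>3: print('red',s[i],c[i],pt_depth(f,*c[i]))
for uv in [(307,191),(310,156),(301,155),(319,157),(285,208),(323,213),(240,183)]: print(uv,pt_depth(f,*uv))
E
```

```text
[260 192   5   7  24] [261.91666667 195.04166667] [0.60356677 0.09048726 0.03252068]
[363 214  13  11  84] [368.61904762 219.11904762] [ 0.53706246 -0.1863701   0.03345639]
[285 230  34   9 181] [301.39779006 234.1160221 ] [ 0.50062181 -0.00481819  0.19759121]
red [289 158   5   5  20] [290.9 159.7] [0.6793771  0.01580836 0.14615355]
red [328 163   4   4  16] [329.5 164.5] [ 0.66726799 -0.07718086  0.1409417 ]
red [285 191   6   7  26] [287.80769231 193.38461538] [0.59494023 0.02492506 0.19166967]
red [325 196   6   5  22] [327.5 198. ] [ 0.58330969 -0.06686232  0.18778207]
(307, 191) [ 0.60335699 -0.02154404  0.14779265]
(310, 156) [ 0.69516573 -0.03299664  0.0948671 ]
(301, 155) [ 0.69871601 -0.01074028  0.08980662]
(319, 157) [ 0.6926491  -0.05558843  0.09290879]
(285, 208) [0.56237653 0.03172119 0.16872779]
(323, 213) [ 0.54864296 -0.05572147  0.18939196]
(240, 183) [0.63272903 0.14483442 0.06506524]
```

View pics/topz.png

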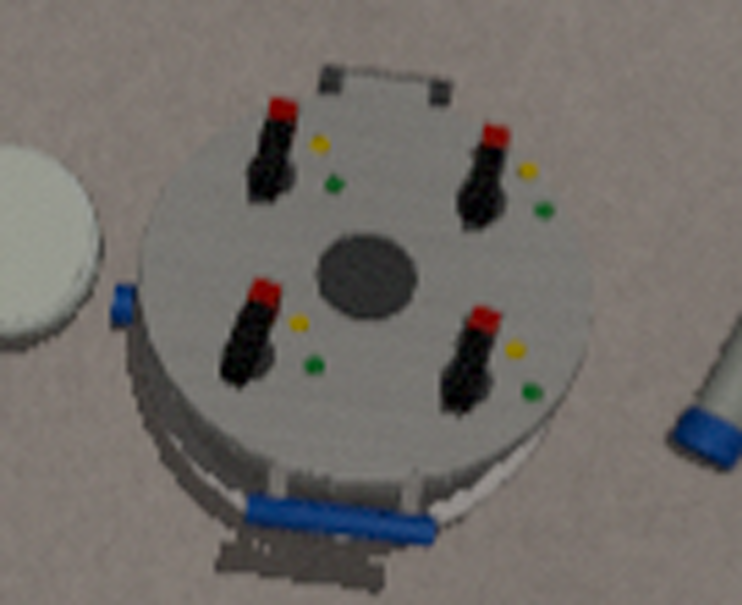

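>>> carry_out([
  [[-15,-15,0,0],[-55,-55,0,0],[-99,-99,0,-2],[-143,-143,0,-4],[-187,-187,0,-6],[-231,-231,0,-8],[-275,-275,0,-10],[-319,-319,0,-12],[-363,-363,0,-13.3],[-407,-407,0,-13.3]],
], grip=0)

```text
time_s: 1.45
position: [0.4684, 0.0748, 0.2565]
tool_rot: [180.0, 0.0, 171.8]
force: [0.6, 0.7, 0.1]
width: 0.0001
```

```bash
python3 - <<'E'
from h import *
print(env.observe()['position'])
f=grab('wrist','w1')
g=grab('top','t1')
hsv=cv2.cvtColor(f['pixels'],cv2.COLOR_RGB2HSV)
m=((hsv[...,0]>100)&(hsv[...,0]<125)&(hsv[...,1]>150)).astype(np.uint8)
n,l,s,c=cv2.connectedComponentsWithStats(m)
for i in range(1,n):
    if s[i,4]>30: print(s[i],c[i],pt_depth(f,*c[i]))
E
```

```text
[0.46838769 0.07484277 0.25651939]
[ 23 267  38  30 901] [ 41.43174251 281.98557159] [ 0.53292259 -0.17831508  0.03358341]
[  71  308  114   25 1994] [116.9217653  318.71414243] [ 0.49667992 -0.01780021  0.19707337]
[198 309  16  12  86] [208.10465116 313.30232558] [0.50084346 0.03201358 0.19630827]
```

View pics/w1.png

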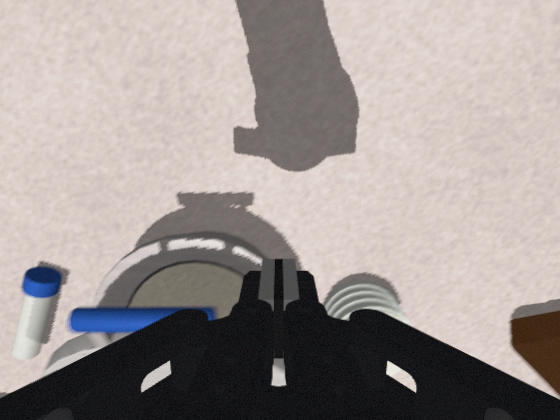

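View pics/t1.png

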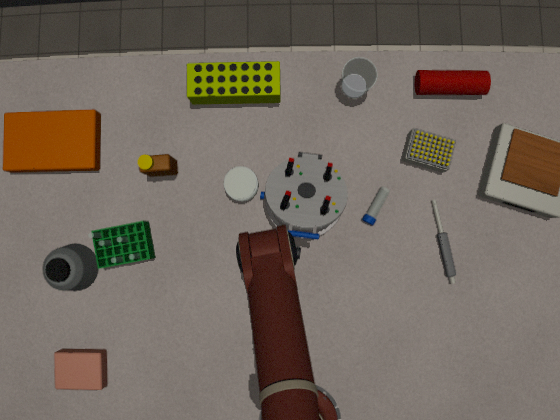

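```bash
python3 - <<'E'
from h import *
f=grab('wrist');g=grab('top')
def fit(f,zsurf):
    hsv=cv2.cvtColor(f['pixels'],cv2.COLOR_RGB2HSV)
    m=((hsv[...,0]>100)&(hsv[...,0]<125)&(hsv[...,1]>150))
    vs,us=np.nonzero(m); P=np.array([pt_depth(f,u,v) for u,v in zip(us,vs)])
    k=(P[:,2]>.15)&(P[:,2]<.23); P=P[k]
    c,_=np.polyfit(P[:,1],P[:,0],1),0
    print('slope deg',np.degrees(np.arctan(c[0])),'x at y=-.005',np.polyval(c,-.005),'y range',P[:,1].min(),P[:,1].max(),'z',np.percentile(P[:,2],[50,95]))
fit(f,0);fit(g,0)
# dots & brackets from top
for uv in [(299,156),(319,158)]: print(pt_depth(g,*uv))
# lid plane fit from top depth
P=np.array([pt_depth(g,u,v) for u in range(270,345,2) for v in range(165,228,2)])
c=np.array([.6,-.02]); k=(np.hypot(P[:,0]-.6,P[:,1]+.02)<.06)
P=P[k]
for _ in range(5):
    A=np.c_[P[:,:2],np.ones(len(P))]; co=np.linalg.lstsq(A,P[:,2],rcond=None)[0]; r=P[:,2]-A@co; P=P[(r<.004)&(r>-.02)]
print(co,'tilt',np.degrees(np.arctan(np.hypot(*co[:2]))),'dir',np.degrees(np.arctan2(co[1],co[0])),len(P))
E
```

```text
slope deg 5.468651598095565 x at y=-.005 0.49736373532825445 y range -0.043195519085627736 0.036005287795221205 z [0.19630874 0.19868851]
slope deg -7.170362121822281 x at y=-.005 0.505483454077595 y range -0.07464028035817537 0.032638889218895815 z [0.19691535 0.20106579]
[ 0.69773099 -0.00602876  0.07964075]
[ 0.69068479 -0.05582284  0.08896482]
[-0.51599821  0.07216187  0.45771785] tilt 27.52039959226425 dir 172.03887094676045 373
```

>>> carry_out([
  [[-20,-37,0,0],[-41,-74,0,0],[-41,-74,15,0],[-40,-74,29,0],[-37,-74,38,0],[-33.5,-74,47,0],[-28,-74,59,0],[-23.5,-74,74,0],[-19.6,-74,89,0],[-17.4,-74,101,0]],
])

```text
time_s: 2.9
position: [0.4739, 0.0017, 0.1547]
tool_rot: [180.0, -0.0, 171.8]
force: [-0.9, 1.0, 2.3]
width: -0.0003
```

>>> carry_out([
  [[1,0,12,0],[2,0,23,0],[2.8,0,32,0],[2.8,0,36,0],[2.8,0,37,0],[2.8,0,37,0]],
])

```text
time_s: 3.65
position: [0.4717, 0.0013, 0.1197]
tool_rot: [180.0, 0.0, 171.8]
force: [-4.3, 1.1, 13.0]
width: 0.0001
```

>>> carry_out([
  [[0,0,-20,0],[0,0,-50,0],[15,0,-60,0],[30,0,-60,0],[30,0,-60,0]],
], grip=0)

```text
time_s: 4.28
position: [0.4393, 0.0058, 0.1774]
tool_rot: [-180.0, -0.2, 171.8]
force: [-0.1, 0.5, -0.1]
width: -0.0007
```

```bash
python3 - <<'E'
from h import *
print(env.observe()['position'],env.observe()['time_s'])
g=grab('top','t2');s=grab('scene','s2')
cv2.imwrite('pics/t2z.png',cv2.resize(g['pixels'][140:250,240:375,::-1],None,fx=5.5,fy=5.5,interpolation=cv2.INTER_CUBIC))
cv2.imwrite('pics/s2z.png',cv2.resize(s['pixels'][140:250,210:345,::-1],None,fx=5.5,fy=5.5,interpolation=cv2.INTER_CUBIC))
P=np.array([pt_depth(g,u,v) for u in range(270,345,2) for v in range(165,228,2)])
k=(np.hypot(P[:,0]-.585,P[:,1]+.015)<.07);P=P[k]
for _ in range(6):
    A=np.c_[P[:,:2],np.ones(len(P))]; co=np.linalg.lstsq(A,P[:,2],rcond=None)[0]; r=P[:,2]-A@co; P=P[abs(r)<.004]
print(co,np.median(P[:,2]),len(P))
def comp(f,lo,hi,smin,vmin=60,z=None):
    hsv=cv2.cvtColor(f['pixels'],cv2.COLOR_RGB2HSV); h=hsv[...,0]
    m=((h>=lo)&(h<=hi)) if lo<hi else ((h>=lo)|(h<=hi))
    m=(m&(hsv[...,1]>smin)&(hsv[...,2]>vmin)).astype(np.uint8)
    n,l,s,c=cv2.connectedComponentsWithStats(m); out=[]
    for i in range(1,n):
        if s[i,4]>=3:
            p=pt_z(f,*c[i],z)
            if np.hypot(p[0]-.585,p[1]+.015)<.1: out.append(p); print(np.round(c[i],1),s[i,4],np.round(p,4))
    return out
for nm,f in (('top',g),('scene',s)):
    print(nm,'red');comp(f,172,8,140,60,.126)
    print('yellow');comp(f,18,35,130,80,.092)
    print('green');comp(f,45,90,100,40,.092)
E
```

```text
[0.43934009 0.00581189 0.17741874] 4.275
[-0.00798678 -0.01390656  0.10001098] 0.09532520061832209 347
top red
[289.5 170.1] 22 [0.6567 0.0191 0.126 ]
[327.6 174.8] 20 [ 0.6441 -0.0734  0.126 ]
[285.5 208.7] 24 [0.5627 0.0302 0.126 ]
[323.5 213.3] 21 [ 0.5504 -0.0617  0.126 ]
yellow
[297.  170.3] 7 [ 6.6e-01 -1.0e-04  9.2e-02]
[292.3 207.6] 7 [0.5669 0.0131 0.092 ]
[330.  212.3] 7 [ 0.5539 -0.0807  0.092 ]
green
[299.2 178.6] 5 [ 0.6391 -0.0052  0.092 ]
[336.8 183.4] 5 [ 0.6259 -0.099   0.092 ]
[294.8 216.2] 6 [0.5454 0.007  0.092 ]
[332.  220.7] 7 [ 0.5329 -0.0853  0.092 ]
scene red
[273.8 180. ] 28 [ 0.5548 -0.0563  0.126 ]
[242.4 192. ] 29 [ 0.6474 -0.0674  0.126 ]
[289.9 202.2] 33 [0.5678 0.036  0.126 ]
[257.1 215.6] 35 [0.661  0.0251 0.126 ]
yellow
[270. 183.] 3 [ 0.5513 -0.0824  0.092 ]
[253.  217.5] 6 [ 0.6586 -0.0022  0.092 ]
green
```

View pics/t2z.png

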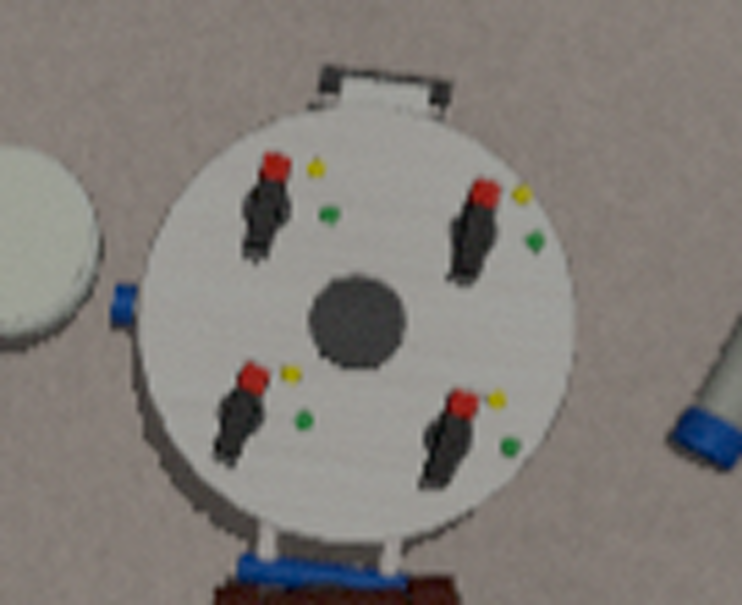

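View pics/s2z.png

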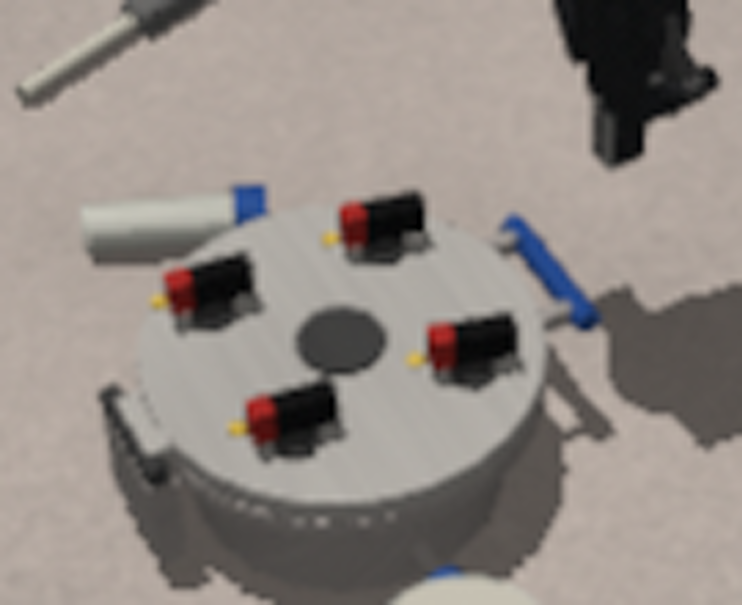

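```bash
python3 - <<'E'
from h import *
g=grab('top');s=grab('scene')
z=lambda u,v,f=g,o=(240,140),h=.126: pt_z(f,u/5.5+o[0],v/5.5+o[1],h)
print('boss',z(357,322,h=.094), 'scene',z(341,340,s,(210,140),.094))
ends={'a':((258,366),(225,464)),'b':((280,156),(256,260)),'c':((490,183),(461,283)),'d':((467,393),(430,488))}
psi=np.radians(-7.8);X=np.array([np.cos(psi),np.sin(psi)]);Y=np.array([-X[1],X[0]])
c0=np.array([.5897,-.0165]); pos=dict(a=(-1,1),b=(1,1),c=(1,-1),d=(-1,-1))
for k,(r,t) in ends.items():
    pr,pt=z(*r),z(*t); d=(pr-pt)[:2]; n=c0+.047*(pos[k][0]*X+pos[k][1]*Y)
    print(k,'ctr',np.round((pr+pt)[:2]/2,4),'pred',np.round(n,4),'len',np.hypot(*d).round(3),'theta',np.degrees(psi-np.arctan2(d[1],d[0])).round(1))
E
```

```text
boss [ 0.58888173 -0.0186074   0.094     ] scene [ 0.58825925 -0.01782209  0.094     ]
a ctr [0.5464 0.0343] pred [0.5495 0.0364] len 0.046 theta 11.6
b ctr [0.6379 0.0214] pred [0.6426 0.0237] len 0.047 theta 6.0
c ctr [ 0.6256 -0.0703] pred [ 0.6299 -0.0694] len 0.046 theta 9.3
d ctr [ 0.5339 -0.0568] pred [ 0.5368 -0.0567] len 0.045 theta 14.4
```

>>> carry_out([
  [[-20,9,0,2],[-55,25,0,5],[-90,39,0,9],[-103.5,44.8,0,11.2],[-103.5,44.8,10,11.2],[-103.5,44.8,20,11.2]],
], grip=0.45)

```text
time_s: 5.22
position: [0.5496, 0.0347, 0.157]
tool_rot: [-179.9, -0.1, 160.6]
force: [-0.6, -0.0, -0.8]
width: 0.0383
```

```bash
python3 - <<'E'
from h import *
print(env.observe()['position'],env.observe()['width'])
s=grab('scene','s3');grab('wrist','w3')
cv2.imwrite('pics/s3z.png',cv2.resize(s['pixels'][110:250,210:345,::-1],None,fx=4.2,fy=4.2,interpolation=cv2.INTER_CUBIC))
E
```

```text
[0.54956957 0.03472426 0.15695226] 0.03833960212219762
```

View pics/s3z.png

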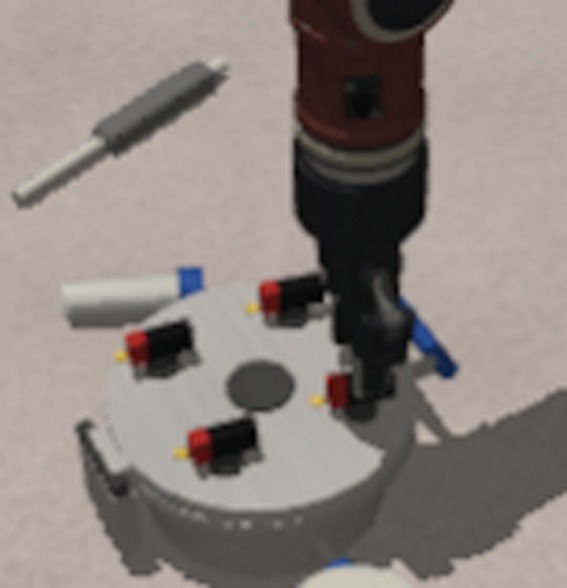

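View pics/w3.png

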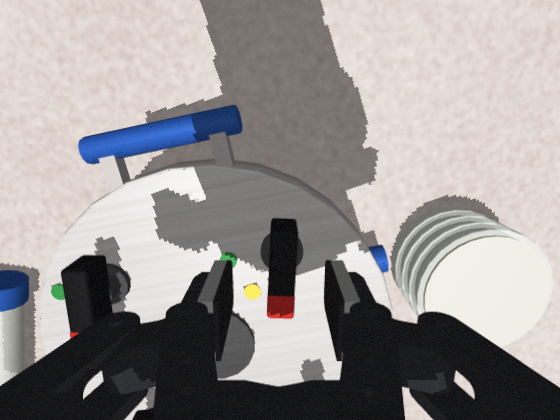

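```bash
python3 - <<'E'
from h import *
f=grab('wrist')
a=pt_z(f,284.5,219,.126);b=pt_z(f,281,298,.126);print(a,b,(a+b)/2)
print('boss?',[pt_depth(f,u,v).round(4) for u,v in[(283,240),(282,280),(252,291),(228,259)]])
print(proj(f,[.5481,.0354,.126]),proj(f,[.5481,.0354,.1]))
E
```

```text
[0.52671259 0.0457086  0.126     ] [0.56098599 0.03214058 0.126     ] [0.54384929 0.03892459 0.126     ]
boss? [array([0.535 , 0.0421, 0.127 ]), array([0.5531, 0.0354, 0.1253]), array([0.5677, 0.0134, 0.095 ]), array([0.5459, 0.0082, 0.0958])]
[278.29541002 270.73731455] [278.39949996 249.42275553]
```

```bash
python3 - <<'E'
from h import *
f=grab('wrist')
cv2.imwrite('pics/w3z.png',cv2.resize(f['pixels'][200:330,200:360,::-1],None,fx=5,fy=5,interpolation=cv2.INTER_CUBIC))
for v in (219,230,234,238,298,318): print(v,pt_z(f,283,v,.126).round(4))
E
```

```text
219 [0.5274 0.0451 0.126 ]
230 [0.532  0.0435 0.126 ]
234 [0.5337 0.0429 0.126 ]
238 [0.5354 0.0423 0.126 ]
298 [0.5624 0.0329 0.126 ]
318 [0.572  0.0296 0.126 ]
```

View pics/w3z.png

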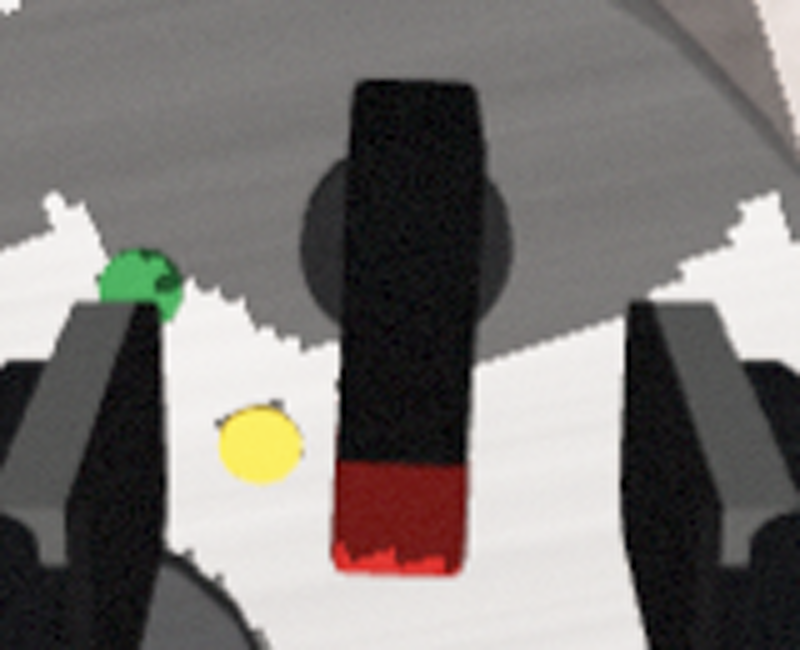

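>>> carry_out([
  [[1.5,0,12,0],[1.5,0,26,0],[1.5,0,31,0],[1.5,0,31,0]],
])

```text
time_s: 5.92
position: [0.549, 0.0356, 0.1266]
tool_rot: [-180.0, -0.1, 160.6]
force: [0.3, -0.5, 0.2]
width: 0.0385
```

>>> carry_out([
  [[0,0,0,0],[0,0,0,0],[0,0,0,0],[0,0,0,8],[0,0,0,17],[0,0,0,26],[0,0,0,34],[0,0,0,34],[0,0,0,34]],
], grip=0)

```text
time_s: 7.05
position: [0.5497, 0.0358, 0.1278]
tool_rot: [179.9, 0.0, 126.7]
force: [-1.1, 1.0, 4.5]
width: 0.0108
```

>>> carry_out([
  [[0,0,0,0],[0,0,0,0],[0,0,-15,0],[0,0,-40,0],[-30,0,-42,-9],[-75,0,-42,-18],[-115,0,-42,-27],[-132.3,0,-40,-36],[-132.3,0,-32,-36.3],[-132.3,0,-32,-36.3]],
], grip=0.45)

```text
time_s: 8.3
position: [0.627, -0.0692, 0.1586]
tool_rot: [180.0, -0.2, 162.8]
force: [0.4, 0.5, -0.7]
width: 0.0382
```

```bash
cat > look.py <<'E'
from h import *
import sys
o=env.observe();print(o['time_s'],o['position'].round(4),o['tool_rot'].round(1),o['width'])
f=grab('wrist')
im=cv2.resize(f['pixels'][130:330,130:400,::-1],None,fx=2.9,fy=2.9,interpolation=cv2.INTER_CUBIC)
C=dict(a=(.5481,.0354),b=(.6412,.0227),c=(.6285,-.0704),d=(.5354,-.0577))
for k,p in C.items():
    q=(proj(f,[*p,.1])-[130,130])*2.9; cv2.drawMarker(im,tuple(int(x) for x in q),(255,0,255),0,10,1)
q=(proj(f,[*o['position'][:2],.126])-[130,130])*2.9; cv2.drawMarker(im,tuple(int(x) for x in q),(0,255,255),0,10,1)
cv2.imwrite('pics/'+sys.argv[1]+'.png',im)
E
python3 look.py w4
```

```text
8.3 [ 0.627  -0.0692  0.1586] [180.   -0.2 162.8] 0.038213656240096754
```

View pics/w4.png

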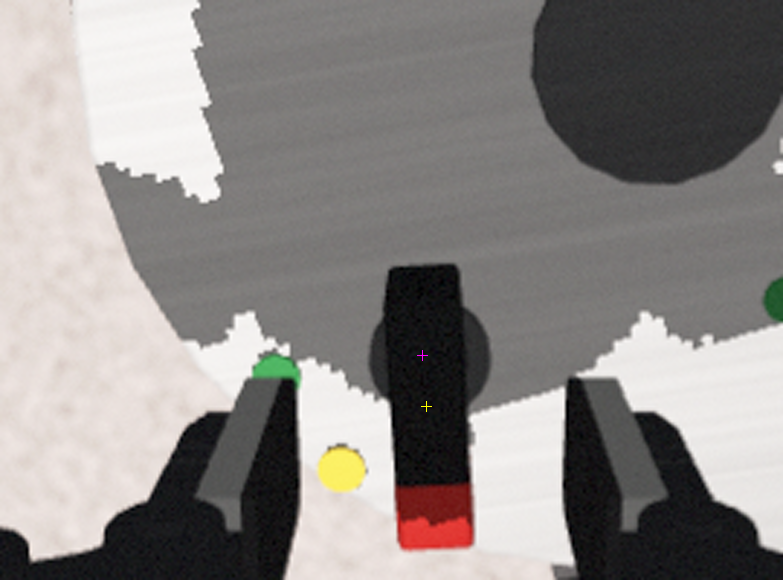

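>>> carry_out([
  [[-1.5,0,12,0],[-1.5,0,26,0],[-1.5,0,32,0],[-1.5,0,32,0]],
])

```text
time_s: 8.85
position: [0.6291, -0.0709, 0.1263]
tool_rot: [-180.0, -0.1, 162.9]
force: [1.7, -0.7, -0.1]
width: 0.0384
```

>>> carry_out([
  [[0,0,0,0],[0,0,0,0],[0,0,0,0],[0,0,0,8],[0,0,0,17],[0,0,0,26],[0,0,0,35],[0,0,0,35.5],[0,0,0,35.5]],
], grip=0)

```text
time_s: 9.98
position: [0.6301, -0.0707, 0.1278]
tool_rot: [179.9, 0.0, 127.5]
force: [0.0, 1.6, 3.6]
width: 0.011
```

>>> carry_out([
  [[0,0,0,0],[0,0,0,0],[0,0,-15,0],[0,0,-40,0],[15,15,-42,-10],[40,40,-42,-20],[60,59,-42,-30],[67,66.3,-40,-38.8],[67,66.3,-32,-38.8],[67,66.3,-32,-38.8]],
], grip=0.45)

```text
time_s: 11.22
position: [0.641, 0.0209, 0.1588]
tool_rot: [-179.9, -0.1, 166.0]
force: [-0.3, 0.0, 0.6]
width: 0.0385
```

```bash
python3 look.py w5
```

```text
11.225 [0.641  0.0209 0.1588] [-1.799e+02 -1.000e-01  1.660e+02] 0.03854173656080462
```

View pics/w5.png

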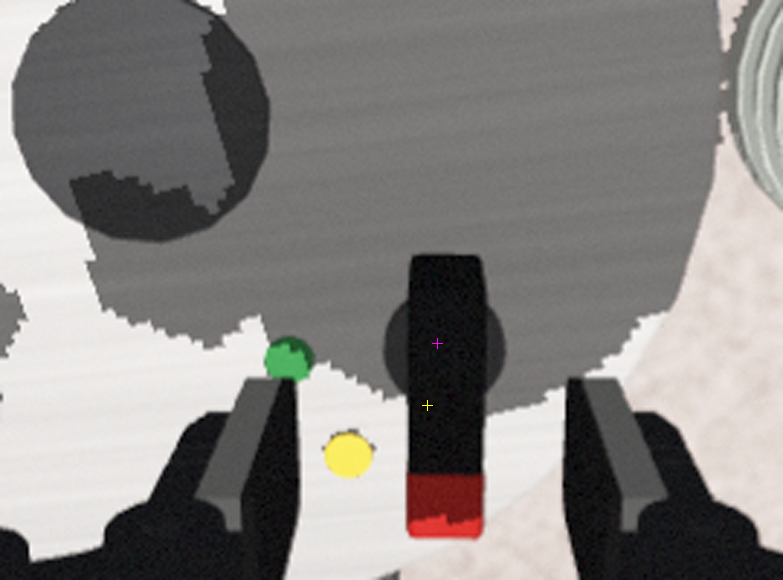

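>>> carry_out([
  [[0,2.5,12,0],[0,2.5,26,0],[0,2.5,32,0],[0,2.5,32,0]],
])

```text
time_s: 11.78
position: [0.6417, 0.0248, 0.1263]
tool_rot: [-180.0, -0.1, 166.2]
force: [-0.3, 0.2, 0.3]
width: 0.0384
```

>>> carry_out([
  [[0,0,0,0],[0,0,0,0],[0,0,0,0],[0,0,0,9],[0,0,0,19],[0,0,0,29],[0,0,0,38.5],[0,0,0,38.5],[0,0,0,38.5]],
], grip=0)

```text
time_s: 12.9
position: [0.6424, 0.0235, 0.1278]
tool_rot: [-180.0, 0.1, 127.7]
force: [-1.7, -4.7, 2.8]
width: 0.011
```

>>> carry_out([
  [[0,0,0,0],[0,0,0,0],[0,0,-15,0],[0,0,-40,0],[0,-30,-42,-8],[0,-75,-42,-16],[0,-115,-42,-24],[0.5,-134,-40,-30],[0.5,-134,-32,-30],[0.5,-134,-32,-30]],
], grip=0.45)

```text
time_s: 14.15
position: [0.5367, -0.0554, 0.1591]
tool_rot: [179.9, 0.0, 157.7]
force: [0.0, 0.2, 0.6]
width: 0.0382
```

```bash
python3 look.py w6
```

```text
14.15 [ 0.5367 -0.0554  0.1591] [179.9   0.  157.7] 0.0381662926695086
```

View pics/w6.png

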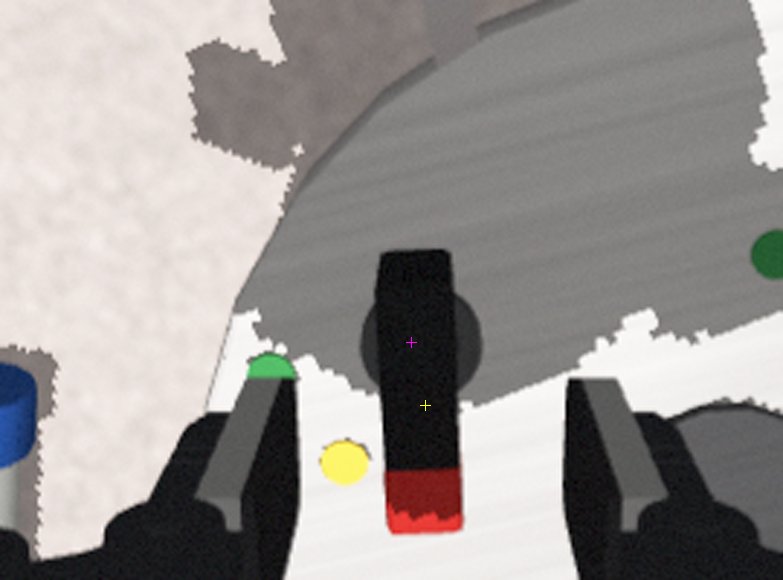

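>>> carry_out([
  [[0.5,-1,12,0],[0.5,-1,26,0],[0.5,-1,32,0],[0.5,-1,32,0]],
])

```text
time_s: 14.7
position: [0.5346, -0.0572, 0.1264]
tool_rot: [-180.0, -0.1, 157.7]
force: [-0.6, -0.5, 0.4]
width: 0.0385
```

>>> carry_out([
  [[0,0,0,0],[0,0,0,0],[0,0,0,0],[0,0,0,7],[0,0,0,15],[0,0,0,23],[0,0,0,30.5],[0,0,0,30.5],[0,0,0,30.5]],
], grip=0)

```text
time_s: 15.82
position: [0.5359, -0.0565, 0.1278]
tool_rot: [179.9, 0.0, 127.3]
force: [2.1, 3.1, 3.1]
width: 0.0112
```

>>> carry_out([
  [[0,0,0,0],[0,0,0,0],[0,0,-15,0],[0,0,-40,0],[20,-19,-45,0],[50,-47,-45,0],[69,-66,-45,0],[69,-66,-45,0]],
], grip=0.45)

```text
time_s: 16.82
position: [0.4389, -0.0423, 0.1731]
tool_rot: [-180.0, -0.1, 127.1]
force: [1.2, 0.6, 0.3]
width: 0.0385
```

```bash
python3 - <<'E'
from h import *
o=env.observe();print(o['time_s'],o['position'],o['tool_rot'])
g=grab('top')
cv2.imwrite('pics/t7z.png',cv2.resize(g['pixels'][140:250,240:375,::-1],None,fx=5.5,fy=5.5,interpolation=cv2.INTER_CUBIC))
E
```

```text
16.825 [ 0.43889797 -0.04231496  0.17312407] [-1.79969641e+02 -6.00429878e-02  1.27148164e+02]
```

View pics/t7z.png

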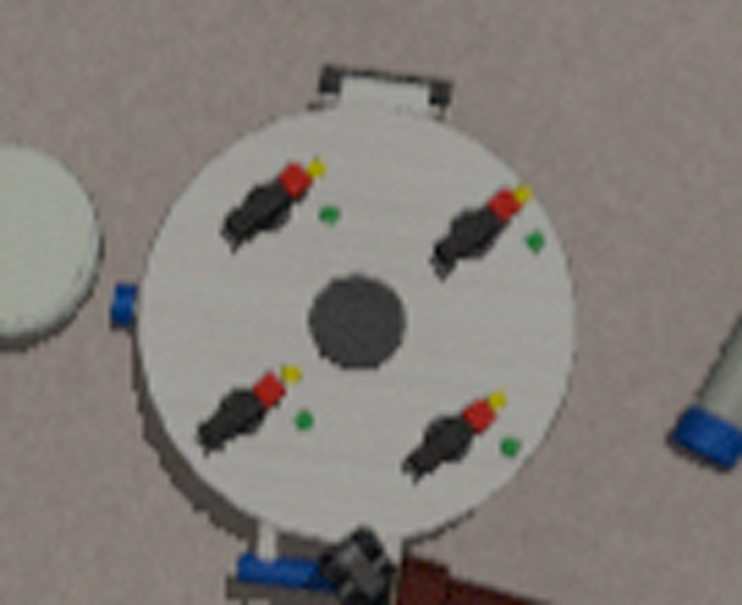

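>>> carry_out([
  [[-1,30,0,0],[-2,75,0,0],[-4,115,0,0],[-4.2,134.7,0,0],[-4.2,134.7,5,0],[-4.2,134.7,20,0],[-4.2,134.7,38,0],[-4.2,134.7,46.5,0],[-4.2,134.7,46.5,0]],
])

```text
time_s: 18.0
position: [0.5497, 0.0351, 0.125]
tool_rot: [-179.9, -0.1, 127.1]
force: [-0.3, -1.3, 0.4]
width: 0.0385
```

>>> carry_out([
  [[0,0,0,0],[0,0,0,0],[0,0,0,0],[0,0,0,9],[0,0,0,19],[0,0,0,29],[0,0,0,39],[0,0,0,44],[0,0,0,45.5],[0,0,0,45.5]],
], grip=0)

```text
time_s: 19.25
position: [0.5497, 0.0349, 0.1264]
tool_rot: [-179.9, 0.1, 81.7]
force: [-3.9, -2.4, 6.1]
width: 0.0111
```

>>> carry_out([
  [[0,0,0,0],[0,0,0,0],[0,0,-15,0],[0,0,-38,0],[-20,20,-44,-10],[-52,52,-44,-20],[-80,81,-44,-30],[-93.2,94.4,-42,-40],[-93.2,94.4,-34,-45.5],[-93.2,94.4,-32,-45.5]],
], grip=0.45)

```text
time_s: 20.5
position: [0.6306, -0.0704, 0.1581]
tool_rot: [180.0, -0.0, 127.1]
force: [0.4, -0.3, -1.0]
width: 0.0387
```

>>> carry_out([
  [[0,0,12,0],[0,0,26,0],[0,0,32,0],[0,0,32,0]],
])

```text
time_s: 21.0
position: [0.6301, -0.0699, 0.1249]
tool_rot: [-179.9, -0.1, 127.2]
force: [-0.2, -0.3, 0.1]
width: 0.0388
```

>>> carry_out([
  [[0,0,0,0],[0,0,0,0],[0,0,0,0],[0,0,0,9],[0,0,0,19],[0,0,0,29],[0,0,0,39],[0,0,0,44],[0,0,0,45.5],[0,0,0,45.5]],
], grip=0)

```text
time_s: 22.25
position: [0.6298, -0.0708, 0.1263]
tool_rot: [-179.9, 0.0, 81.7]
force: [-4.0, -1.6, 5.3]
width: 0.0107
```

>>> carry_out([
  [[0,0,0,0],[0,0,0,0],[0,0,-15,0],[0,0,-38,0],[20,0,-44,-10],[52,-1,-44,-20],[82,-2,-44,-30],[95.3,-2,-42,-40],[95.3,-2,-34,-45.5],[95.3,-2,-32,-45.5]],
], grip=0.45)

```text
time_s: 23.5
position: [0.6426, 0.0245, 0.1584]
tool_rot: [180.0, 0.0, 127.1]
force: [-0.1, -0.6, 0.4]
width: 0.0386
```

```bash
python3 look.py w8; python3 - <<'E'
from h import *
s=grab('scene')
cv2.imwrite('pics/s8z.png',cv2.resize(s['pixels'][110:250,210:345,::-1],None,fx=4.2,fy=4.2,interpolation=cv2.INTER_CUBIC))
E
```

```text
23.5 [0.6426 0.0245 0.1584] [180.    0.  127.1] 0.03860459523245878
```

View pics/w8.png

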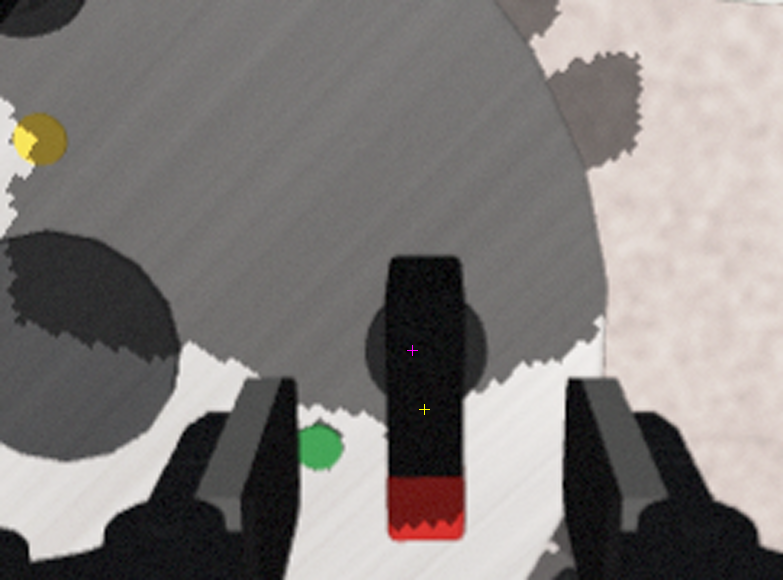

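View pics/s8z.png

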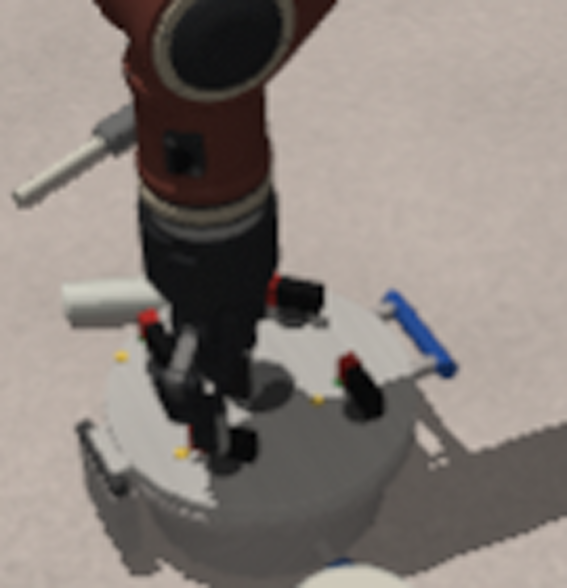

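Screw a's red end (345,360) is at its green dot, and c's (148,320) matches it. b sits centred between the pads (425,400), so I'm continuing.

>>> carry_out([
  [[0,0,12,0],[0,0,26,0],[0,0,32,0],[0,0,32,0]],
])

```text
time_s: 24.1
position: [0.6418, 0.0245, 0.1248]
tool_rot: [-179.9, -0.1, 127.2]
force: [1.2, -0.0, 0.6]
width: 0.0386
```

>>> carry_out([
  [[0,0,0,0],[0,0,0,0],[0,0,0,0],[0,0,0,9],[0,0,0,19],[0,0,0,29],[0,0,0,39],[0,0,0,44],[0,0,0,45.5],[0,0,0,45.5]],
], grip=0)

```text
time_s: 25.35
position: [0.643, 0.0242, 0.1263]
tool_rot: [179.9, 0.0, 81.7]
force: [-0.7, -1.8, 2.6]
width: 0.0111
```

>>> carry_out([
  [[0,0,0,0],[0,0,0,0],[0,0,-15,0],[0,0,-38,0],[-20,-20,-44,-10],[-52,-51,-44,-20],[-82,-80,-44,-30],[-95.9,-94,-42,-40],[-95.9,-94,-34,-45.5],[-95.9,-94,-32,-45.5]],
], grip=0.45)

```text
time_s: 26.6
position: [0.5356, -0.0571, 0.1586]
tool_rot: [179.9, 0.0, 127.1]
force: [0.8, 0.2, -1.1]
width: 0.0383
```

>>> carry_out([
  [[0,0,12,0],[0,0,26,0],[0,0,32,0],[0,0,32,0]],
])

```text
time_s: 27.1
position: [0.5351, -0.0567, 0.1249]
tool_rot: [-179.9, -0.1, 127.2]
force: [-0.0, 0.2, 0.2]
width: 0.0381
```

>>> carry_out([
  [[0,0,0,0],[0,0,0,0],[0,0,0,0],[0,0,0,9],[0,0,0,19],[0,0,0,29],[0,0,0,39],[0,0,0,44],[0,0,0,45.5],[0,0,0,45.5]],
], grip=0)

```text
time_s: 28.35
position: [0.5367, -0.0565, 0.1263]
tool_rot: [179.8, -0.0, 81.7]
force: [3.4, 1.8, 0.7]
width: 0.0106
```

>>> carry_out([
  [[0,0,0,0],[0,0,0,0],[0,0,-15,0],[0,0,-40,0],[0,-20,-45,0],[0,-55,-45,0],[0,-85,-45,0],[0,-92,-45,0],[0,-92,-45,0]],
], grip=0.45)

```text
time_s: 29.48
position: [0.4452, -0.0436, 0.1715]
tool_rot: [179.9, -0.0, 81.7]
force: [-0.3, 0.9, 0.8]
width: 0.0386
```

```bash
python3 - <<'E'
from h import *
o=env.observe();print(o['time_s'],o['position'],o['tool_rot'])
g=grab('top','t9')
cv2.imwrite('pics/t9z.png',cv2.resize(g['pixels'][140:250,240:375,::-1],None,fx=5.5,fy=5.5,interpolation=cv2.INTER_CUBIC))
E
```

```text
29.475 [ 0.44523524 -0.04364064  0.17149572] [ 1.79894087e+02 -8.42678103e-03  8.16664310e+01]
```

View pics/t9z.png

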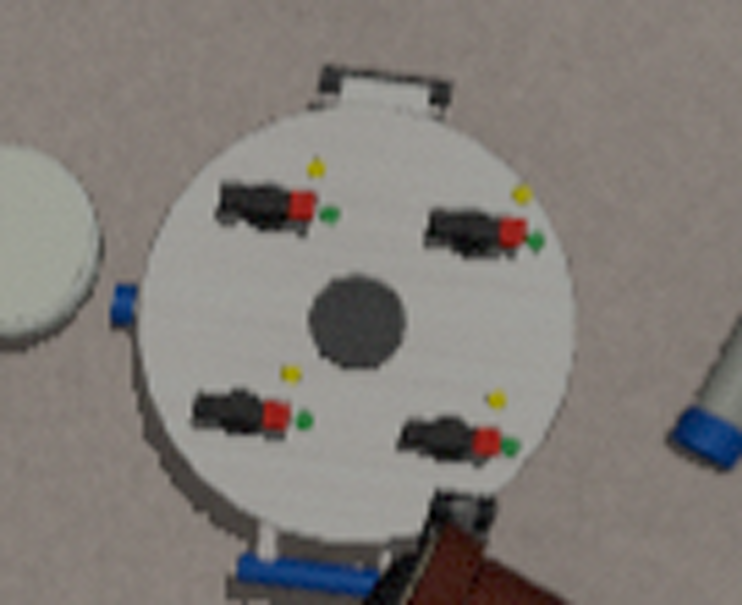

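```bash
python3 - <<'E'
from h import *
g=grab('top')
# bar top height, front vs rear lid heights
hb=[pt_depth(g,240+u/5.5,140+v/5.5)[2] for u,v in [(260,570),(280,571),(300,573),(330,576)]]
print('bar z',np.round(hb,4))
fr=np.median([pt_depth(g,u,v)[2] for u in range(298,308) for v in range(222,234)]); re=np.median([pt_depth(g,u,v)[2] for u in range(298,315) for v in range(163,172)])
print('front',fr,'rear',re)
z=lambda u,v: pt_z(g,u/5.5+240,v/5.5+140,.126)
for k,(t,r) in dict(a=((195,408),(290,414)),b=((218,198),(315,206)),c=((427,226),(526,234)),d=((402,434),(500,441))).items():
    d=z(*r)-z(*t); print(k,np.degrees(np.radians(-7.8)-np.arctan2(d[1],d[0])))
E
```

```text
bar z [0.0919 0.0862 0.0934 0.0933]
front 0.09396004757804093 rear 0.09340659265702524
a 86.58425469570383
b 87.71328979903002
c 87.55496995483726
d 87.0649808156825
```

All four screws read about 87–88° by image, against a limit of 81.4°. The lid is level and the robot is clear, so I'm handing in.

```bash
python3 -c "
from h import *
print(env.observe()['force'],env.observe()['time_s']); print(job.close_job())"
```

```text
[ 0.55429666 -0.34328015 -0.48207599] 29.575
the job is handed in; nothing more can be done
None
```

I shut the lid by its blue bar and tightened all four clamp screws in two crosswise passes, in the order a, c, b, d each time. I then handed the job in at about 29.6 s. No verdict was reported.

- **Half-way pass:** the top camera showed all four red ends at the yellow dots before I started the second pass.
- **Screws:** at the end all four red ends were at the green dots. The camera measured them at about 87–88°, while the gripper's own turn put them at about 90°. Both are above the 81.4° limit.
- **Lid:** it is level, with the front at 94.0 mm and the rear at 93.4 mm.
- **Handle bar:** its depth readings were scattered, 86–93 mm against about 95 mm expected, so I relied on the lid surface instead.
- **Robot:** it ended clear of everything, with force readings near zero. The highest force I saw was about 13 N, while pressing the lid shut.
- **Other things on the bench:** I planned the moves to stay clear of them. The dishes and tube, next to the vessel, look unmoved in the last picture. I did not measure the positions of any of the six.

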